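Draw the fossil under the magnifier

TASK

Hook a fingertip behind the upright lip at one end of the white specimen carriage and draw the carriage along its rail until the dish with the fossil is centred beneath the magnifier's lens, then move clear. Do not pinch the lip, and let the dish ride along untouched in its seat. Do not touch the magnifier and leave the bottle, the measuring cylinder and the test-tube rack where they stand.

Things in the scene. Friction and masses are not known exactly. Their poses are not given: they have to be found in the camera images.
- lip (a point): Middle of the inner (dish-side) face of the white carriage's upright end lip, 17 mm above the deck. The lip: 80 mm wide, 9 mm thick, its top 64 mm above the bench. Deck behind it: 30 mm above the bench, 90 mm wide, flat and empty for 215 mm, up to the dish's seat. Axes: x along the rail from lip to dish, y across it, z up. The carriage is drawn along -x.
- lip_inner: The inner, dish-side half of the lip: a plate 4 mm thick, 80 mm wide, 34 mm high. Origin at the middle of its lower edge, on the deck.
- lip_outer: The outer half of the same lip: a plate 5 mm thick, 80 mm wide, 30 mm high, with a blank paper label, fixed flat against the outside of lip_inner. Pressing on both halves at once counts as pinching the lip.
- carriage (a joint): How far the carriage has been drawn along its rail towards its lip end, m: 0 where it starts, stops at -0.01 and 0.18. It slides in either direction with about 2 N of friction plus a little damping, carries no spring and stays where it is left. The distance still to draw (some 60 to 125 mm) differs from run to run.
- seat (a point): Centre of the dish's seat on the deck's upper face, 260 mm behind the inner face of the lip; axes as lip. Four tabs 5 mm high stand round it with about 2.5 mm of play to the dish.
- dish: Loose clear round dish, 60 mm in diameter, 14 mm high, 60 g plus or minus, with a brown spiral fossil in it, sitting in the seat. Origin at the centre of its underside.
- dish_center (a point): Centre of the dish, 7 mm above its underside.
- magnifier: Fixed magnifier stand: black base 100 x 70 x 18 mm on the bench beside the rail (on its -y side, away from the robot), steel post 100 mm high, 120 mm from the rail's centre line, and an arm that carries the lens above the rail. Origin at bench level straight below the lens. Axes as the rail's.
- lens_center (a point): Centre of the magnifier's round lens, 88 mm above the bench, straight above the centre line of the rail; glass 90 mm in diameter in a black rim 104 mm across and 14 mm high. At the finish the lip stands about 260 mm from the point below it.
- wash_bottle: Loose white plastic bottle, 60 mm in diameter, 165 mm high, near the dish end of the rail, on the magnifier stand's side. Origin at the centre of its underside.
- cylinder: Loose clear measuring cylinder with a blue collar, 28 mm tube on a 66 mm foot, 175 mm high, near the dish end of the rail, on the magnifier stand's side. Origin at the centre of its underside.
- tube_rack: Loose wooden test-tube rack, 220 mm along its x, 65 mm across, with glass tubes up to 145 mm above the bench, behind the rail, on the magnifier stand's side. Origin at the centre of its underside.
Mind the look-alikes: they are no part of the job. Of the things shaped like the magnifier, the black one is meant. Of the things like the dish, leave any that is turquoise; of the rest the larger one is meant.

How it is judged:
By the outcome, as a careful person would: the job done as asked, in the order asked, and still so for the second after the job is handed in, with the robot touching nothing.
It also fails if it takes over 42 s, if anything falls off the work surface, if the arm or the gripper's body presses on something with over 40 N, if the wrist force passes 120 N, or if a joint passes its speed limit or range.

ROBOT

A 7-joint arm with a two-finger parallel gripper is mounted at the origin on the work surface. World frame = base frame: x ahead of the robot, y to its left, z up, the work surface at z = 0. Lengths are in m, angles in rad, forces in N, time in s.
With the tool pointing down it reaches from about 0.4 to 0.875 m from the base axis. Payload 19.3 kg.
Tool frame: the origin (TCP) lies on the centre line of the jaws, within the pads' length; the fingertips stand 8 mm ahead of it and the grasp point (between the pads) lies 11 mm behind it; z points along the fingers, y is the line along which they close (so a half turn about z gives the same grasp; the last joint's range is limited). The gripper opens to 85 mm and grips with 20 to 120 N. Pads are 22 mm wide; open, the fingers measure 114 mm over their backs; the gripper's body (76 mm by 85 mm) begins 54 mm behind the grasp point. The pads swing forward as they close: fully open they stand 13 mm farther back than shut.
Start: joints at [1.205, 0.521, -0.036, 1.599, 0.021, 1.021, -0.113], TCP at [0.182, -0.598, 0.239] pointing down, gripper open.
Joint ranges: [-2.91, 2.91], [-0.3, 2.13], [-1.5, 1.42], [0.17, 2.43], [-1.26, 4.41], [0.16, 1.93], [-2.52, 2.52]. Speed limits (rad/s): [1.89, 1.89, 2.39, 2.39, 3.01, 3.01, 3.01].

INTERFACE

Orientations are given as [roll, pitch, yaw] about the fixed x, y, z axes, in that order (R = Rz(yaw) Ry(pitch) Rx(roll)).
In Python, from workcell import status, grab_frame, camera_params, bot, search_frame, silhouettes gives the robot as it stands.
- The arm moves only by the shell command python3 -m creep 'ROWS' [FORCE]. ROWS is JSON, a list of rows, each a list of 5 numbers: the shift along the tool's x, y, z in units of 60 mm (1.0 is 60 mm), then the turn about the tool's z in units of 8 degrees (1.0 is 8 degrees), then the opening, from 0 (shut) to 1 (fully open). In form: [[x, y, z, twist, hand], ...]. A call has 1 to 5 rows; each row is the pose to reach, as a shift and turn from the pose commanded when the call began, along the tool's axes at that moment; what a row does not reach only later rows make up. A row lasts 1/8 s, in which the tool goes at most 62.5 mm and 10.7 degrees, less where a joint would pass 70% of its speed; a pose out of reach is approached as far as the arm can. A call with a gripper value outside its range is refused whole. The fingers move at their own pace and stop on an object; FORCE is the grip in N (left out, the last holds). Time passes only in rows, so rows that repeat a pose let the fingers close. It gives the time, the measured TCP pose, the force, the opening and the grip force at its end, in the units of the state.
- status.observe(): the state, without advancing time (a new reading comes with each control period).
- grab_frame(name): name is "scene" or "top" or "wrist"; returns the picture (420x560x3 uint8, blue, green, red); there is no depth.
- camera_params(name): a dict with "K" (3x3 intrinsics, pixels), "k1" (the pictures are not rectified: a ray, as slopes to the right and down, at radius r is drawn at 1 + k1 r^2 times it, then the intrinsics apply), "rvec" (rotation vector, rad) and "tvec" (3), from world to camera coordinates, as OpenCV has them; the wrist camera has in their place "tool_from_camera" (4x4, takes a point from camera to tool coordinates, whose origin is the TCP and whose axes are the flange's). Camera axes: x right, y down, z forward; pixel columns grow to the right and rows downward; lengths in m; the calibration is good to about 2 mm. A picture is of the moment at which its call begins: read the wrist's pose just before it. camera_params takes no time and is no camera call.
- bot.job_done(): hands the job in; it is judged then, once.
Trained networks look in the newest picture that a camera, given by its name, has taken for a name from the list of things; names that differ only in an ending like _2 or _b are one class to them, and where a whole thing is asked for, a point or a joint stands for the part that bears it (a point fixed in the world has none). Each returns a list of dicts, best first, with "p" (0 to 1); they miss things now and then, are a little off and sometimes report something else, mostly with a low value. They report only what shows in the picture. A call takes as long as a camera call. They do not tell look-alikes from the thing itself.
- search_frame(camera, name): "extent" ([left, top, right, bottom] as shares, 0 to 1, of the picture: columns of its width, rows of its height, round what is visible of it).
- silhouettes(camera, name): "mask" (420x560 bool, what is visible of it) and "extent" ([left, top, right, bottom] as shares, 0 to 1, of the picture: columns of its width, rows of its height, round what is visible of it).
The state is a dict: "clock": time; "qpos": joint angles; "qd": joint speeds; "joint_efforts": joint torques, N m; "position": TCP position; "tool_rot": TCP orientation; "force": force on the tool from outside, world axes, zero at the start; "moment": the same for the moment, N m; "grip_width": finger opening in m; "finger_force": force on a finger pad.
Only numpy, scipy, OpenCV 4.12 (cv2) and the standard library are available. Lean on these libraries where they do the work, as an engineer would, in place of code of your own. Each camera call takes 0.05 s, during which the arm holds its last target. There are 200 camera calls.

## Working session

There is one attempt and no reset: what is moved stays moved. The work goes in short steps, Python scripts to look and compute and a shell command to move; the robot and the scene stay as the last step left them, time stands still between calls to the robot, and variables do not carry over. Pictures are saved under pics/ and viewed, at most 10 in all, crops included, and the job is handed in when it is done.

```bash
mkdir -p pics
cat > h.py <<'E'
import numpy as np,cv2
from workcell import status,grab_frame,camera_params,bot,search_frame,silhouettes
from scipy.spatial.transform import Rotation as R
def cam(n):
    p=camera_params(n);K=np.array(p["K"],float);k1=float(p["k1"])
    if "rvec" in p:
        Rc=cv2.Rodrigues(np.array(p["rvec"],float))[0];t=np.array(p["tvec"],float).ravel()
    else:
        s=status.observe();T=np.array(p["tool_from_camera"],float)
        Rt=R.from_euler('xyz',s["tool_rot"]).as_matrix()
        Rw=Rt@T[:3,:3];tw=Rt@T[:3,3]+np.array(s["position"]);Rc=Rw.T;t=-Rw.T@tw
    return K,k1,Rc,t
def px2z(c,uv,z):
    K,k1,Rc,t=c
    d=np.array([k1,0,0,0,0.])
    n=cv2.undistortPoints(np.array(uv,float).reshape(-1,1,2),K,d).reshape(-1,2)
    r=np.c_[n,np.ones(len(n))]@Rc; o=-Rc.T@t
    return o+r*((z-o[2])/r[:,2])[:,None]
def proj(c,X):
    K,k1,Rc,t=c
    return cv2.projectPoints(np.array(X,float).reshape(-1,1,3),cv2.Rodrigues(Rc)[0],t,K,np.array([k1,0,0,0,0.]))[0].reshape(-1,2)
E
python3 - <<'E'
from h import *
s=status.observe();print({k:np.round(v,3).tolist() for k,v in s.items()})
ims=[]
for n in ("scene","top"):
    c=cam(n);print(n,"eye",(-c[2].T@c[3]).round(3))
    im=grab_frame(n);cv2.imwrite(f"pics/{n}0.png",im)
    for o in ("lip","lip_inner","lip_outer","carriage","dish","magnifier","lens_center","wash_bottle","cylinder","tube_rack"):
        r=search_frame(n,o)
        print(n,o,[(round(d["p"],2),(np.array(d["extent"])*[560,420,560,420]).round(0).astype(int).tolist()) for d in r[:4]])
E
```

```text
{'clock': 0.0, 'qpos': [1.205, 0.522, -0.036, 1.6, 0.021, 1.021, -0.113], 'qd': [-0.001, 0.001, 0.001, 0.001, 0.001, -0.002, 0.001], 'joint_efforts': [0.0, -92.709, 1.98, -36.993, 0.018, 0.008, 0.0], 'position': [0.182, -0.598, 0.239], 'tool_rot': [-3.14, 0.0, 0.296], 'force': [-0.219, 0.894, -0.016], 'moment': [0.002, 0.034, 0.032], 'finger_force': 0.0, 'grip_width': 0.086}
scene eye [0.982 0.575 0.874]
scene lip [(0.72, [192, 160, 308, 257])]
scene lip_inner [(0.66, [188, 177, 270, 267]), (0.53, [192, 160, 219, 182])]
scene lip_outer []
scene carriage [(0.66, [191, 157, 308, 260])]
scene dish [(0.88, [354, 206, 382, 227]), (0.64, [268, 218, 296, 243]), (0.52, [322, 216, 339, 231])]
scene magnifier [(0.91, [343, 232, 442, 330]), (0.73, [189, 176, 272, 269]), (0.66, [266, 117, 334, 203])]
scene lens_center [(0.93, [347, 232, 444, 329]), (0.81, [190, 174, 270, 265]), (0.75, [269, 118, 334, 200]), (0.31, [113, 195, 197, 293])]
scene wash_bottle [(0.66, [274, 277, 309, 324])]
scene cylinder [(0.84, [224, 244, 256, 306]), (0.27, [194, 156, 217, 183])]
scene tube_rack [(0.57, [114, 192, 197, 293]), (0.55, [193, 159, 219, 183]), (0.46, [276, 275, 306, 323])]
top eye [0.435 0.237 0.997]
top lip [(0.76, [244, 184, 399, 233])]
top lip_inner [(0.61, [394, 188, 401, 228]), (0.51, [288, 134, 345, 230])]
top lip_outer []
top carriage [(0.95, [239, 178, 398, 229])]
top dish [(0.94, [226, 251, 244, 273]), (0.92, [247, 190, 279, 218]), (0.74, [187, 289, 218, 318])]
top magnifier [(0.96, [86, 193, 165, 300]), (0.89, [292, 134, 344, 229]), (0.89, [283, 253, 352, 368])]
top lens_center [(0.96, [88, 191, 164, 299]), (0.9, [289, 134, 346, 230]), (0.89, [282, 252, 354, 366])]
top wash_bottle [(0.93, [174, 118, 213, 163])]
top cylinder [(0.58, [235, 100, 268, 150])]
top tube_rack []
```

Run:
```python
import cv2,numpy as np
a=cv2.imread('pics/scene0.png');b=cv2.imread('pics/top0.png')
cv2.imwrite('pics/top_c.png',cv2.resize(b[90:390,60:460],(800,600),interpolation=cv2.INTER_CUBIC))
cv2.imwrite('pics/scene_c.png',cv2.resize(a[100:370,100:460],(800,600),interpolation=cv2.INTER_CUBIC))
```

```text
(no output)
```

View pics/top_c.png

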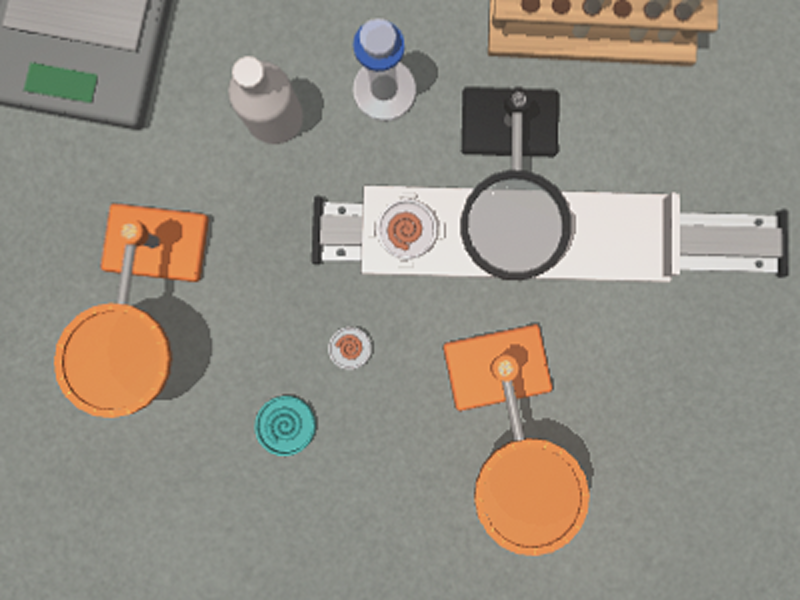

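View pics/scene_c.png

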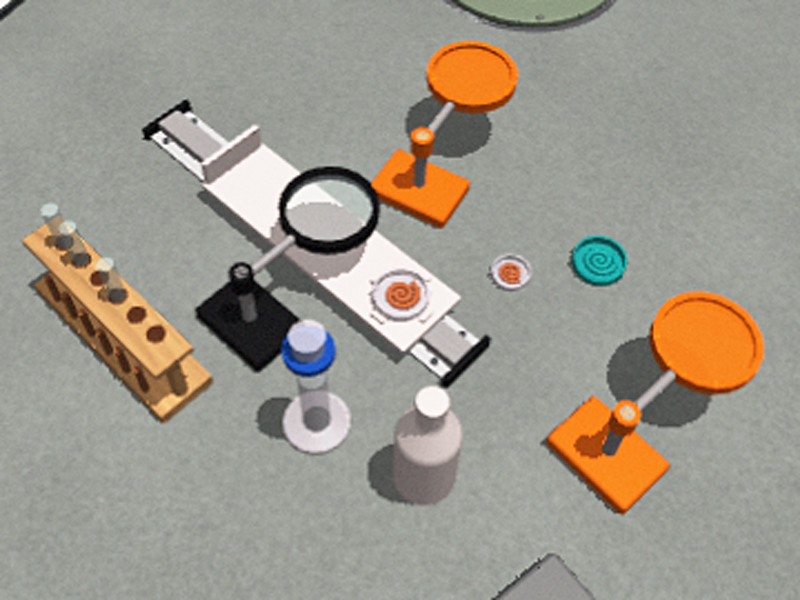

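The lookalikes, with pixels in the top crop:
- **Magnifiers:** black at (516,224) over the rail, orange at (112,360) and (532,497). The black one is meant.
- **Dishes:** the larger brown-spiral dish in the carriage seat at (407,229), a small brown one at (350,348), and a turquoise one at (286,425). The seated larger one is meant.
- **Lip:** at (672,235), the right end of the carriage.

The enlarged crops confirm all of this.

Run:
```python
from h import *
c=cam("top"); cs=cam("scene")
f=lambda u,v:(u/2+60-.25,v/2+90-.25)
def P(name,pts,z): 
    w=px2z(c,[f(*p) for p in pts],z);print(name,w.round(4).tolist());return w
deck=P("deck corners",[(363,185),(362,274),(670,280)],.03)
lt=P("lip top inner edge",[(670,193),(670,279)],.064)
lo=P("lip top outer edge",[(680,194),(679,273)],.060)
d=P("dish rim",[(407,229)],.03+.012)
l=P("lens",[(516,224)],.092)
def Ps(name,pts,z):
    print(name,px2z(cs,[(u*.45+100-.25,v*.45+100-.25) for u,v in pts],z).round(4).tolist())
Ps("s dish",[(401,295)],.042);Ps("s lens",[(329,210)],.09);Ps("s lip top in",[(260,131),(206,165)],.064)
Ps("s lip ",[(206,180)],.03)
m=silhouettes("top","magnifier")
for k in m[:3]: print(k["p"],(np.array(k["extent"])*[560,420,560,420]).round(1))
# dark ring fit
for n,cc,box,z in(("top",c,(284,170,352,232),.09),("scene",cs,(222,172,275,216),.09)):
    im=cv2.imread(f"pics/{n}0.png");x0,y0,x1,y1=box
    k=(im[y0:y1,x0:x1].max(2)<60).astype(np.uint8)
    nn,lab,st,ce=cv2.connectedComponentsWithStats(k);i=1+st[1:,4].argmax()
    cn=cv2.findContours((lab==i).astype(np.uint8),0,1)[0];cn=max(cn,key=len)
    e=cv2.fitEllipse(cv2.convexHull(cn));uv=np.array(e[0])+[x0,y0];print(n,uv,st[i],px2z(cc,[uv],z).round(4))
```

```text
deck corners [[0.6108, 0.2906, 0.03], [0.5204, 0.2925, 0.03], [0.509, -0.0182, 0.03]]
lip top inner edge [[0.5924, -0.0132, 0.064], [0.5074, -0.0093, 0.064]]
lip top outer edge [[0.5919, -0.0242, 0.06], [0.5135, -0.0195, 0.06]]
dish rim [[0.5636, 0.2466, 0.042]]
lens [[0.56, 0.1428, 0.092]]
s dish [[0.5683, 0.2497, 0.042]]
s lens [[0.5621, 0.1452, 0.09]]
s lip top in [[0.5172, -0.0048, 0.064], [0.5921, -0.0137, 0.064]]
s lip  [[0.591, -0.022, 0.03]]
0.83 [280.9 252.2 352.3 367.1]
0.71 [289.4 131.9 345.8 231.5]
0.61 [ 87.8 194.9 164.2 298.4]
top [321.77542114 192.60445786] [29  8 25 11 26] [[0.5777 0.1344 0.09  ]]
scene [247.59379005 194.20636368] [  4   3  45  39 465] [[0.5624 0.1448 0.09  ]]
```

The top crop shows the carriage with its lip at right (crop px 672,235), the dish at left (407,229) and the black lens at (516,224). That puts the lip's inner face at about (0.551,-0.011), the dish at (0.565,0.248) and the lens at (0.561,0.144). The rail direction is roughly (0.045,0.999), with about 104 mm to draw. Now I'll shut the hand and travel high.

```bash
python3 -m creep '[[0.6,-0.55,0,0,0],[1.3,-1.2,0,0,0],[2.0,-1.9,0,0,0],[2.8,-2.6,0,0,0],[3.5,-3.2,0,0,0]]' 30; python3 -m creep '[[0.7,-0.65,0,0,0],[1.4,-1.3,0,0,0],[2.1,-1.9,0,0,0],[2.8,-2.6,0,0,0],[3.5,-3.2,0,0,0]]'; python3 -m creep '[[0.5,-0.5,0,0.6,0],[1.0,-1.0,0,1.2,0],[1.4,-1.4,0,1.8,0],[1.7,-1.6,0,2.4,0],[1.7,-1.6,0,2.4,0]]'
```

```text
clock: 1.78
position: [0.328, -0.3511, 0.2396]
tool_rot: [3.141, -0.0, 0.296]
force: [1.7, -0.6, 0.3]
grip_width: -0.0004
finger_force: 0.0
clock: 2.4
position: [0.4727, -0.1062, 0.2396]
tool_rot: [3.141, -0.0, 0.296]
force: [1.0, 0.0, 1.1]
grip_width: -0.0001
finger_force: 0.0
clock: 3.02
position: [0.5421, 0.0149, 0.2392]
tool_rot: [-3.141, -0.0, -0.038]
force: [-0.3, -0.3, -0.8]
grip_width: 0.0002
finger_force: 0.0
```

Run:
```python
from h import *
s=status.observe();print(s["position"],s["tool_rot"],s["grip_width"],s["force"],s["clock"])
c=cam("wrist");np.save("wc.npy",np.array([0]));im=grab_frame("wrist");cv2.imwrite("pics/w1.png",im)
import pickle;pickle.dump(c,open("w1.pkl","wb"))
u=np.array([.045,.999]);L=np.array([.551,-.011])
print(proj(c,[[.551,-.011,.03],[.551,-.011,.064],[.591,-.013,.064],[.511,-.009,.064],[.561,.144,.09],[.565,.248,.04]]).round(0))
```

```text
[0.54206958 0.01490046 0.23915278] [-3.14116062e+00 -3.55272150e-05 -3.76594607e-02] 0.00020790333141954532 [-0.28466008 -0.3360227  -0.8470132 ] 3.025
[[304. 170.]
 [306. 178.]
 [308. 133.]
 [305. 219.]
 [126. 180.]
 [ 48. 169.]]
```

View pics/w1.png

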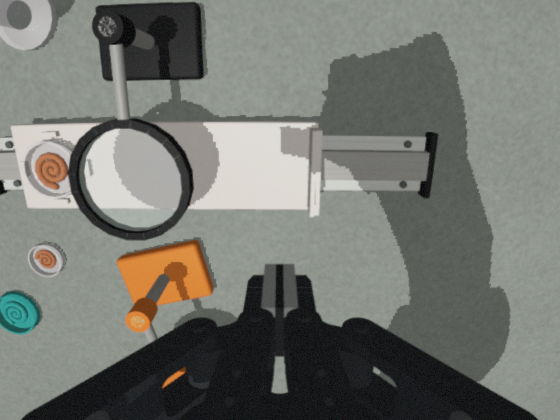

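The wrist picture shows the lip's top at columns ~310-322, rows 128-217, the lens centred at about (131,179), the dish at (49,168), and the shut fingertips at (279,265). I'll refine from these.

Run:
```python
from h import *
import pickle;c=pickle.load(open("w1.pkl","rb"))
im=cv2.imread("pics/w1.png")
g=cv2.cvtColor(im,cv2.COLOR_BGR2GRAY)
for r in(150,185,205): print(r,g[r,300:328].tolist())
k=(im[100:250,60:205].max(2)<60).astype(np.uint8)
cn=max(cv2.findContours(k,0,1)[0],key=len)
pts=cn.reshape(-1,2);pts=pts[(pts[:,1]>25)]
e=cv2.fitEllipse(cv2.convexHull(pts));print("lens px",np.array(e[0])+[60,100],e[1],px2z(c,[np.array(e[0])+[60,100]],.088).round(4))
print("lip",px2z(c,[(311,180),(314,131),(309,216)],.064).round(4).tolist())
print("dish",px2z(c,[(49,168)],.042).round(4))
print("deck edge",px2z(c,[(30,208),(300,210),(30,125),(300,123)],.03).round(4).tolist())
```

```text
150 [152, 152, 151, 151, 152, 150, 151, 152, 138, 114, 104, 112, 135, 149, 152, 155, 151, 152, 152, 154, 151, 131, 98, 86, 86, 83, 83, 84]
185 [219, 219, 218, 219, 218, 219, 216, 198, 148, 128, 169, 206, 219, 218, 214, 212, 218, 219, 219, 210, 184, 149, 141, 143, 150, 183, 206, 208]
205 [218, 219, 218, 218, 218, 217, 203, 166, 129, 143, 189, 215, 219, 219, 214, 211, 218, 217, 212, 186, 150, 145, 147, 145, 141, 144, 143, 144]
lens px [130.45542908 178.36376953] (116.91067504882812, 127.43817901611328) [[0.5622 0.1405 0.088 ]]
lip [[0.5485, -0.0154, 0.064], [0.5926, -0.0186, 0.064], [0.5136, -0.0132, 0.064]]
dish [[0.5668 0.2447 0.042 ]]
deck edge [[0.522, 0.2869, 0.03], [0.5084, -0.0065, 0.03], [0.6097, 0.2636, 0.03], [0.5972, -0.0083, 0.03]]
```

```bash
python3 -m creep '[[0.15,-0.1,0.8,0,0],[0.15,-0.1,1.6,0,0],[0.15,-0.1,2.2,0,0],[0.15,-0.1,2.7,0,0],[0.15,-0.1,2.7,0,0]]'; python3 -m creep '[[0,0,0.2,0,0],[0,0,0.4,0,0],[0,0,0.48,0,0],[0,0,0.48,0,0]]'
python3 - <<'E'
from h import *
a=grab_frame("scene");b=grab_frame("wrist")
o=np.hstack([cv2.resize(a[100:300,130:380],(500,400),interpolation=2),cv2.resize(b[100:400,180:405],(300,400))])
cv2.imwrite("pics/d1.png",o)
E
```

```text
clock: 3.7
position: [0.5494, 0.0181, 0.076]
tool_rot: [3.141, 0.003, -0.039]
force: [-0.5, -0.1, 0.2]
grip_width: 0.0002
finger_force: 0.0
clock: 4.2
position: [0.5507, 0.0191, 0.0484]
tool_rot: [3.142, 0.0, -0.039]
force: [0.5, -0.0, -0.1]
grip_width: 0.0002
finger_force: 0.0
```

View pics/d1.png

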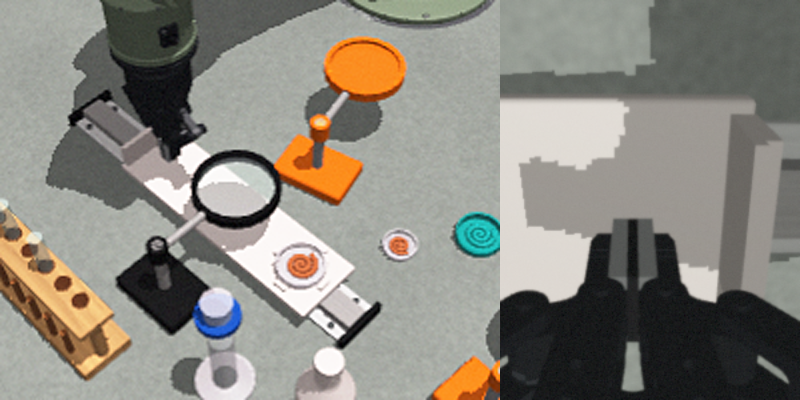

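The fingers stand behind the lip on the dish side, about 15 mm off it and well clear of the lens. Now I'll draw gently along tool +y.

```bash
python3 -m creep '[[0,0.1,0,0,0],[0,0.2,0,0,0],[0,0.3,0,0,0],[0,0.4,0,0,0],[0,0.5,0,0,0]]'; python3 -m creep '[[0,0.12,0,0,0],[0,0.24,0,0,0],[0,0.36,0,0,0],[0,0.48,0,0,0],[0,0.6,0,0,0]]';python3 -m creep '[[0,0.12,0,0,0],[0,0.24,0,0,0],[0,0.34,0,0,0],[0,0.40,0,0,0],[0,0.40,0,0,0]]'
python3 - <<'E'
from h import *
a=grab_frame("scene");b=grab_frame("top");cv2.imwrite("pics/s2.png",a);cv2.imwrite("pics/t2.png",b)
for n in("scene","top"):
    for k in search_frame(n,"dish")[:4]:
        e=np.array(k["extent"])*[560,420,560,420];uv=[(e[0]+e[2])/2,(e[1]+e[3])/2];print(n,round(k["p"],2),e.round(0),px2z(cam(n),[uv],.04).round(4))
o=np.hstack([cv2.resize(a[140:260,170:320],(500,400),interpolation=2),cv2.resize(b[165:245,230:290],(300,400),interpolation=2)])
cv2.imwrite("pics/d2.png",o)
E
```

```text
clock: 4.92
position: [0.5496, -0.0111, 0.0486]
tool_rot: [-3.141, -0.0, -0.039]
force: [0.4, 1.7, 1.7]
grip_width: -0.0001
finger_force: 1.1
clock: 5.55
position: [0.5482, -0.0473, 0.0485]
tool_rot: [-3.142, 0.0, -0.039]
force: [-1.6, 2.1, 2.1]
grip_width: 0.0002
finger_force: 1.1
clock: 6.18
position: [0.5474, -0.0713, 0.0485]
tool_rot: [3.141, -0.0, -0.04]
force: [-0.0, 0.5, 0.1]
grip_width: 0.0
finger_force: 0.0
scene 0.86 [355. 206. 383. 227.] [[0.3948 0.3785 0.04  ]]
scene 0.58 [247. 206. 273. 226.] [[0.5643 0.1835 0.04  ]]
scene 0.47 [322. 215. 338. 228.] [[0.4673 0.3169 0.04  ]]
top 0.88 [188. 287. 217. 317.] [[0.3733 0.3684 0.04  ]]
top 0.54 [227. 253. 245. 274.] [[0.4467 0.3028 0.04  ]]
```

View pics/d2.png

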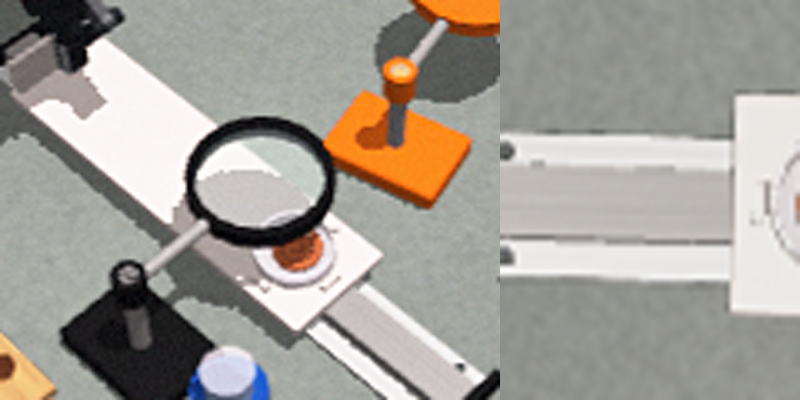

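The scene crop shows the carriage following: the fossil dish, still in its seat, is partly under the lens rim at crop (295,245). I'll measure how far it has come from the deck's end edge.

```bash
cat > sh.py <<'E'
from h import *
def edge(f,rows,lo,hi):
    g=cv2.cvtColor(cv2.imread(f),cv2.COLOR_BGR2GRAY).astype(float);out=[]
    for r in rows:
        d=np.diff(g[r-1:r+2,lo:hi].mean(0));i=d.argmax();w=d[max(i-2,0):i+3].clip(0)
        out.append(lo+max(i-2,0)+(w*np.arange(len(w))).sum()/w.sum()+.5)
    return np.array(out)
def edgepos(f,lo,hi):
    rows=[189,193,196,208,216,219,222] if 0 else [187,189,190,222,223]
    e=edge(f,rows,lo,hi);c=cam("top");w=px2z(c,[(x,r) for x,r in zip(e,rows)],.03)
    print(f,e.round(1),w[:,1].round(4));return w[:,1]
E
python3 - <<'E'
from sh import *
a=edgepos("pics/top0.png",225,260);b=edgepos("pics/t2.png",258,292)
print("shift",np.median(a-b))
E
```

```text
pics/top0.png [241.5 241.5 241.5 240.5 240.4] [0.2901 0.2902 0.2903 0.2929 0.293 ]
pics/t2.png [276.6 276.5 276.5 275.6 275.6] [0.2192 0.2193 0.2194 0.2225 0.2225]
shift 0.07083940290308091
```

```bash
python3 -m creep '[[0,0.1,0,0,0],[0,0.2,0,0,0],[0,0.3,0,0,0],[0,0.38,0,0,0],[0,0.44,0,0,0]]'; python3 -m creep '[[0,0.03,0,0,0],[0,0.04,0,0,0],[0,0.04,0,0,0]]'
python3 - <<'E'
from sh import *
a=grab_frame("scene");cv2.imwrite("pics/s3.png",a);cv2.imwrite("pics/t3.png",grab_frame("top"));b=grab_frame("wrist");cv2.imwrite("pics/w3.png",b)
x=edgepos("pics/top0.png",225,260);y=edgepos("pics/t3.png",275,315);print("shift",np.median(x-y))
t=cv2.imread("pics/t3.png")
o=np.hstack([cv2.resize(a[150:240,200:290],(400,400),interpolation=2),cv2.resize(t[165:235,285:355],(400,400),interpolation=2)])
cv2.imwrite("pics/d3.png",o)
E
```

```text
clock: 7.0
position: [0.5463, -0.0976, 0.0485]
tool_rot: [-3.142, -0.0, -0.04]
force: [1.3, 1.3, 0.7]
grip_width: -0.0003
finger_force: 1.1
clock: 7.38
position: [0.5461, -0.0996, 0.0485]
tool_rot: [3.142, 0.0, -0.039]
force: [0.7, 0.7, -0.3]
grip_width: 0.0001
finger_force: 0.4
pics/top0.png [241.5 241.5 241.5 240.5 240.4] [0.2901 0.2902 0.2903 0.2929 0.293 ]
pics/t3.png [290.5 290.5 290.4 289.5 289.5] [0.1909 0.191  0.1912 0.1945 0.1945]
shift 0.09909294567234092
```

View pics/d3.png

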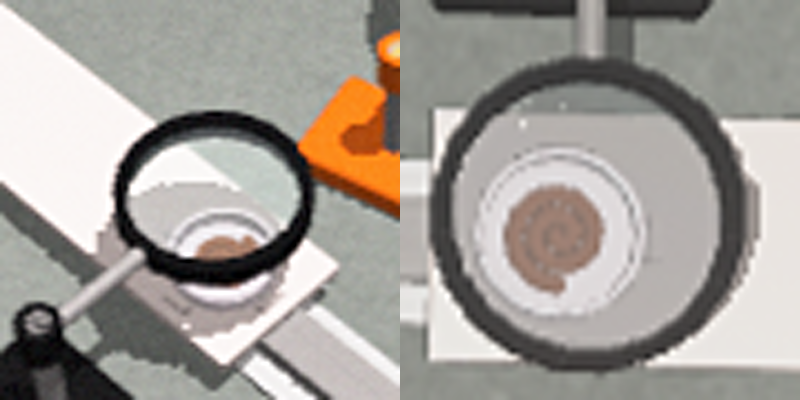

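The top view through the lens now shows the dish at crop (562,234) against the lens rim centre at (587,214), mostly parallax. I'll compute the remainder from that.

Run:
```python
from sh import *
c=cam("top");u=np.array([.045,.999])
im=cv2.imread("pics/t3.png")
k=(im[160:240,280:360].max(2)<85).astype(np.uint8)
cn=max(cv2.findContours(k,0,1)[0],key=len).reshape(-1,2);cn=cn[cn[:,1]>16]
e=cv2.fitEllipse(cv2.convexHull(cn));L=np.array(e[0])+[280,160]
D=np.array([285+(562-400)*.175,165+234*.175])-.4
print(L,e[1],D)
for zl,zd in((.088,.037),(.088,.044),(.093,.044)):
    l=px2z(c,[L],zl)[0];d=px2z(c,[D],zd)[0];print(zl,zd,l.round(4),d.round(4),"remain",((d-l)[:2]@u).round(4))
# same for dish0 in top0 for reference using deck edge relation: dish = edge - 45mm?
for n in("wrist",):
    c=cam(n);print("wrist lens/dish proj",proj(c,[[.561,.142,.088],[.561,.147,.037]]).round(0))
```

```text
[317.4958992  202.19890213] (54.36692810058594, 54.56834030151367) [312.95 205.55]
0.088 0.037 [0.5597 0.1429 0.088 ] [0.5601 0.147  0.037 ] remain 0.0041
0.088 0.044 [0.5597 0.1429 0.088 ] [0.5591 0.1476 0.044 ] remain 0.0047
0.093 0.044 [0.559  0.1434 0.093 ] [0.5591 0.1476 0.044 ] remain 0.0042
wrist lens/dish proj [[-189.  294.]
 [-151.  258.]]
```

```bash
python3 -m creep '[[0,0.03,0,0,0],[0,0.06,0,0,0],[0,0.08,0,0,0],[0,0.08,0,0,0]]'
python3 - <<'E'
from sh import *
a=grab_frame("scene");cv2.imwrite("pics/s4.png",a);t=grab_frame("top");cv2.imwrite("pics/t4.png",t)
x=edgepos("pics/top0.png",225,260);y=edgepos("pics/t4.png",280,315);print("shift",np.median(x-y),np.median(x[3:]-y[3:]))
E
```

```text
clock: 8.02
position: [0.5459, -0.1047, 0.0485]
tool_rot: [3.141, 0.0, -0.04]
force: [-0.2, -0.2, 0.3]
grip_width: 0.0
finger_force: 0.2
pics/top0.png [241.5 241.5 241.5 240.5 240.4] [0.2901 0.2902 0.2903 0.2929 0.293 ]
pics/t4.png [299.3 297.8 297.  292.5 292.3] [0.1731 0.1763 0.1778 0.1885 0.1888]
shift 0.11244573651144829 0.10429946603139004
```

The shift is 104.3 mm by the unobstructed rows, on target. I'll back off the lip, lift and check.

```bash
python3 -m creep '[[0,-0.07,0,0,0],[0,-0.15,0,0,0],[0,-0.2,0,0,0],[0,-0.2,0,0,0]]'; python3 -m creep '[[0,0,-0.4,0,0],[0,0,-1.0,0,0],[0,0,-1.8,0,0],[0,0,-2.6,0,0],[0,0,-3.2,0,0]]'; python3 -m creep '[[-0.3,0.5,0,0,0],[-0.6,1.2,0,0,0],[-0.6,1.8,0,0,0],[-0.6,2.0,0,0,0],[-0.6,2.0,0,0,0]]'
python3 - <<'E'
from sh import *
a=grab_frame("scene");t=grab_frame("top");cv2.imwrite("pics/t5.png",t)
x=edgepos("pics/top0.png",225,260);y=edgepos("pics/t5.png",280,315);print("shift",np.median(x[3:]-y[3:]))
o=np.hstack([cv2.resize(a[110:340,100:330],(400,400),interpolation=2),cv2.resize(t[165:235,285:355],(400,400),interpolation=2)])
cv2.imwrite("pics/d5.png",o)
E
```

```text
clock: 8.62
position: [0.5465, -0.0921, 0.0485]
tool_rot: [-3.142, 0.0, -0.039]
force: [-0.7, -0.3, -0.0]
grip_width: -0.0001
finger_force: 0.0
clock: 9.25
position: [0.5465, -0.0926, 0.2427]
tool_rot: [3.141, -0.001, -0.04]
force: [-0.6, 0.5, 0.5]
grip_width: 0.0001
finger_force: 0.0
clock: 9.88
position: [0.5057, -0.2111, 0.2404]
tool_rot: [-3.141, 0.0, -0.04]
force: [-0.7, 0.7, -0.2]
grip_width: 0.0003
finger_force: 0.0
pics/top0.png [241.5 241.5 241.5 240.5 240.4] [0.2901 0.2902 0.2903 0.2929 0.293 ]
pics/t5.png [299.3 297.7 297.  292.5 292.3] [0.1731 0.1763 0.1778 0.1885 0.1888]
shift 0.10431123133786337
```

View pics/d5.png

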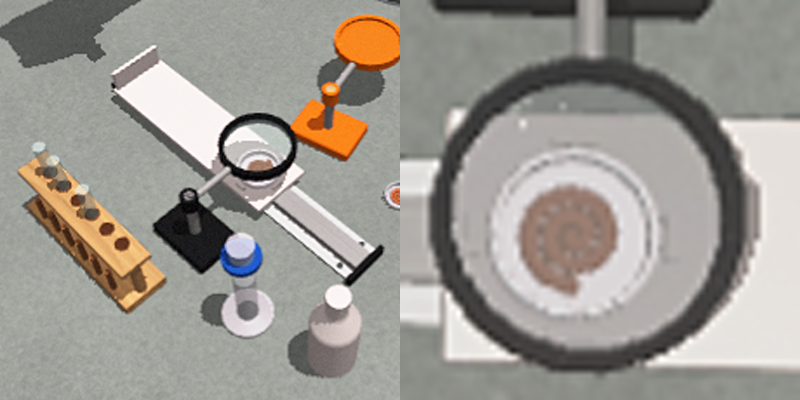

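The dish sits seated and centred under the lens once parallax is allowed for (residual about 0.5 mm). The other objects stand where they were and the arm is clear, so I'm handing in.

```bash
python3 -c "
from workcell import bot
print(bot.job_done())"
```

```text
the job is handed in; nothing more can be done
None
```

I drew the carriage about 104 mm by its lip, so the fossil dish is centred under the black magnifier's lens to within about 1 mm by the camera measurements; the arm is clear and the job is handed in, but the call returned no verdict.

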